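# Clamp a test coupon in the spring-clip stage

## Robot

A 6-joint arm with a two-finger parallel gripper is mounted at the origin on a cart in front of the work surface, level with it; the furniture and walls round the work are solid. World frame = base frame: x ahead of the robot, y to its left, z up, the work surface at z = 0. Lengths are in m, angles in rad, forces in N, time in s.
With the tool pointing down it reaches from about 0.425 to 0.95 m from the base axis. Payload 3.5 kg.
Tool frame: the origin (TCP) lies midway between the tips of the shut fingers; the grasp point (between the pads) lies 19 mm behind it; z points along the fingers, y is the direction in which the jaws open and shut (so a half turn about z gives the same grasp; the last joint's range is limited). The gripper opens to 85 mm and grips with 20 to 120 N. Pads are 22 mm wide; open, the fingers measure 114 mm over their backs; the gripper's body (76 mm by 85 mm) begins 54 mm behind the grasp point. The pads swing forward as they close: fully open they stand 13 mm farther back than shut.
Start: joints at [1.096, 0.286, 1.577, -0, 1.279, -0.15], TCP at [0.215, 0.64, 0.231] pointing down, gripper open.
Joint ranges: [-2.77, 2.77], [-0.9, 2.22], [0.21, 2.48], [-1.53, 4.67], [0.24, 2.81], [-2.84, 2.84]. Speed limits (rad/s): [2.79, 2.79, 3.14, 3.14, 3.14, 3.14].

## Interface

Orientations are given as a unit quaternion [x, y, z, w].
In Python, from plant import ctrl gives the robot as it stands.
- The arm moves only by the tool apply_moves, never from a script. Its argument "moves" is a list that holds one entry, the list of rows, each a list of 7 numbers: the shift along the tool's x, y, z in m, then the turn, a rotation vector about the tool's x, y, z in degrees, then the gripper's target within -1 to 1 (shut at 1, half-way at 0, fully open at -1). In form: [[[tx, ty, tz, ax, ay, az, hand], ...]]. A call has 1 to 12 rows; each row shifts and turns the pose as measured when the row begins, along the tool's axes as they then stand; what a row does not reach is not made up. A row lasts 1/10 s, in which the tool goes at most 50 mm and 8.59 degrees, less where a joint would pass 70% of its speed; a pose out of reach is approached as far as the arm can. A call with a gripper value outside its range is refused whole. The fingers move at their own pace and stop on an object; "force" is the grip in N (left out, the last holds). Time passes only in rows, so rows that do not move let the fingers close. It gives the time, the measured TCP pose, the force and the opening at its end, in the units of the state.
- ctrl.get_state(): the state, without advancing time (a new reading comes with each control period).
- ctrl.read_camera(name): name is "side" or "top" or "wrist"; returns the picture (480x640x3 uint8, red, green, blue); there is no depth.
- ctrl.get_calibration(name): a dict with "camera_matrix" (3x3 intrinsics, pixels), "cam_to_world" (4x4, takes a point from camera to world coordinates). Camera axes: x right, y up, looking along -z (the intrinsics and any distortion apply to the point x, -y, -z); pixel columns grow to the right and rows downward; lengths in m; the calibration is good to about 2 mm. The wrist camera is an equidistant fisheye: a pixel r from the principal point sees the ray r / f radians off the axis. A picture is of the moment at which its call begins: read the wrist's pose just before it. get_calibration takes no time and is no camera call; for the wrist camera it gives the pose at the moment of the call.
- ctrl.sign_off(): hands the job in, once; it reports no verdict.
The state is a dict: "time": time; "qpos": joint angles; "dq": joint speeds; "joint_efforts": joint torques, N m; "eef_pos": TCP position; "tcp_rot": TCP orientation; "contact_force": force on the tool from outside, world axes, zero at the start; "wrist_torque": the same for the moment, N m; "opening": opening from 0.0 (shut) to 1.0 (fully open).
Only numpy, scipy, OpenCV 4.12 (cv2) and the standard library are available. Lean on these libraries where they do the work, as an engineer would, in place of code of your own. Each camera call takes 0.05 s, during which the arm holds its last target. There are 200 camera calls.

## Task

The painted test coupon lies in the channel of the clamp stage, just short of the spring clip. With one fingertip press the clip's thumb plate fully down and hold it there, so that the jaw stands open, while your other fingertip pushes the coupon along the channel beneath the jaw until it is home against the end stop; then let the clip go so that its jaw closes on the coupon. Only press and push: do not pick up or lift the coupon, and leave the hand lens, tape, marker and spare coupons where they are.

Things in the scene. Friction and masses are not known exactly. Their poses are not given: they have to be found in the camera images.
- holder: clamp stage: fixed dark metal plate 152 x 140 mm, flat top 24 mm above the bench. Origin: on the bench under the coupon's home place. x along the channel in the push direction, y towards the clip's hinge, z up. Plate from x = -106 to +46, y = -45 to +95 mm. Hinge axis along x at y = +40 mm, 6 mm above the flat top, between bearing blocks (x = -99 and +31 mm) 14 mm high
- end_stop (a point): on the holder: foot of the end stop's face, in the middle of the channel (holder x = +20, y = 0, on the flat top). The stop is a bar 9 mm high. The channel is 53 mm wide, centred on y = 0, its floor is the flat top, its -x end (x = -106 mm) is open; the rails beside it are 7 mm high, their outer faces at y = -34.5 and +31 mm. Axes as the holder's
- coupon: the coupon to be clamped: flat steel block with white-painted top, 40 (its x, along the channel) x 50 (its y) x 10 mm thick, about 160 g, loose in the channel with 1.5 mm play on each side; origin at the centre of its underside. Starts 26 to 42 mm short of home (home: origin at holder x = 0, leading end on the stop)
- clip (a joint): angle of the spring clip, rad: 0 = at rest, shut (jaw foot 1 mm above the channel floor: the coupon cannot pass); 0.6 = thumb plate fully down on its hard stop. The jaw clears a coupon beneath it above about 0.40 and rests on the coupon at about 0.38. A spring shuts it when let go; some 5 to 6 N on the thumb plate hold it fully down
- thumb_plate (a point): middle of the upper face of the clip's thumb plate, 30 mm from the hinge axis; plate from holder x = -92 to -8 mm (point at -50), reaching 46 mm from the axis. At rest it slopes up by 0.6 rad away from the channel, point at y = 66 mm, 20 mm above the flat top; fully down it is level, point at y = 70 mm, only 3 mm above the flat top. A fingertip may slide along x on it while pressing
- jaw_foot (a point): underside of the near end of the jaw's foot, a 6 mm round steel bar 16 mm long (holder x = 0 to 16, y = 16 mm) that reaches over the channel; one rigid lever with the thumb plate. It rises as the thumb plate goes down, to about 14 mm above the channel floor
- magnifier: bystander: hand lens 167 x 81 x 14 mm lying on the bench
- masking_tape: bystander: roll of masking tape 98 x 96 x 25 mm lying flat on the bench
- marker_2: bystander: marker pen 139 x 17 x 19 mm lying on the bench
- spare_coupon_1: bystander: coupon like the one to be clamped, lying in the enamel tray to the right
- spare_coupon_2: bystander: another such coupon in the tray
Things that resemble listed ones, but are neither listed nor needed, are in the scene too. Leave any blue or purple look-alike of the coupon alone.

How it is judged:
On the way, in this order (a step that is already met when the one before it is completed fails the run):
1. a fingertip holds the clip open while the coupon still lies in front of the jaw (value of joint clip above 0.42 rad and contact force between the fingers and holder above 0.5 N and x of coupon in the frame of holder below -0.017 m), for 0.2 s.
2. with the clip still held open, the other fingertip pushes the coupon beneath the jaw (value of joint clip above 0.4 rad and contact force between the fingers and holder above 0.5 N and contact force between the fingers and coupon above 0.1 N and x of coupon in the frame of holder above -0.015 m), for 0.05 s.
3. the coupon is home against the stop while the clip is still held open (value of joint clip above 0.395 rad and contact force between the fingers and holder above 0.3 N and x of coupon in the frame of holder above -0.003 m), for 0.1 s.
At the end, for the whole second after the job is handed in: The coupon lies flat in the channel, home within 3.5 mm of its place against the stop, at rest, and the clip has closed with its jaw resting on the coupon (clip angle 0.33 to 0.41 rad) (x of coupon in the frame of holder between -0.0035 and 0.0025 m and y of coupon in the frame of holder between -0.004 and 0.004 m and z of coupon in the frame of holder between 0.022 and 0.026 m and angle between coupon's own z axis and vertical below 0.05 rad and value of joint clip between 0.33 and 0.41 rad and linear speed of coupon below 0.01 m/s); the robot touches nothing.
It fails at once if the coupon is lifted more than 4 mm off the channel floor or tipped up (z of coupon in the frame of holder above 0.028 m or angle between coupon's own z axis and vertical above 0.2 rad).
It fails at once if a bystander is moved by more than 15 mm (distance of any of magnifier, masking_tape, marker_2, spare_coupon_1, spare_coupon_2 from where it was at the start of the episode above 0.015 m).
It also fails if it takes over 51 s, if anything falls off the work surface, if the arm or the gripper's body presses on something with over 40 N, if the wrist force passes 120 N, or if a joint passes its speed limit or range.

## Working session

There is one attempt and no reset: what is moved stays moved. The work goes in short steps, Python scripts to look and compute and a tool call to move; the robot and the scene stay as the last step left them, time stands still between calls to the robot, and variables do not carry over. Pictures are saved under pics/ and viewed, about 8 in all and at most 12, crops included, and the job is handed in when it is done.

Besides the shell and the picture viewer there is one more tool, called after "Request:" as name([rows], argument=value, ...), one row to a line, values as JSON. apply_moves: Moves the arm, as the interface text tells. Its arguments: {"type":"object","properties":{"moves":{"type":"array","items":{"type":"array","items":{"type":"array","items":{"type":"number"}}}},"force":{"type":"number"}},"required":["moves"]}

```bash
mkdir -p pics; ls
cat > h.py <<'E'
import numpy as np, cv2
from plant import ctrl
def snap(n,f):
    c=ctrl.get_calibration(n); im=ctrl.read_camera(n); cv2.imwrite('pics/'+f,im[:,:,::-1]); return im,c
def ray(c,u,v,fish=False):
    K=np.array(c['camera_matrix']);T=np.array(c['cam_to_world'])
    x=(u-K[0,2])/K[0,0]; y=(v-K[1,2])/K[1,1]
    if fish:
        r=np.hypot(x,y); s=np.sin(r)/r if r>1e-9 else 1; d=np.array([x*s,-y*s,-np.cos(r)])
    else: d=np.array([x,-y,-1.])
    d=T[:3,:3]@d; return T[:3,3],d/np.linalg.norm(d)
def onz(c,u,v,z,fish=False):
    o,d=ray(c,u,v,fish); return o+d*(z-o[2])/d[2]
def proj(c,p,fish=False):
    K=np.array(c['camera_matrix']);T=np.array(c['cam_to_world'])
    q=T[:3,:3].T@(np.array(p)-T[:3,3]); x,y,z=q[0],-q[1],-q[2]
    if fish:
        r=np.hypot(x,y); t=np.arctan2(r,z); s=t/max(r,1e-9); return K[0,0]*x*s+K[0,2],K[1,1]*y*s+K[1,2]
    return K[0,0]*x/z+K[0,2],K[1,1]*y/z+K[1,2]
def two(r1,r2):
    (a,d),(b,e)=r1,r2; s=np.linalg.lstsq(np.c_[d,-e],b-a,rcond=None)[0]
    p,q=a+d*s[0],b+e*s[1]; return (p+q)/2,np.linalg.norm(p-q)
E
python3 - <<'E'
from h import *
np.set_printoptions(precision=4,suppress=True)
for n in('top','side'):
    im,c=snap(n,n+'1.png'); print(n,c)
s=ctrl.get_state();print(s)
E
```

```text
pics
top {'camera_matrix': array([[491.0129,   0.    , 321.1727],
       [  0.    , 491.0129, 233.5619],
       [  0.    ,   0.    ,   1.    ]]), 'cam_to_world': array([[-0.0261,  0.9922, -0.122 ,  0.363 ],
       [-0.9992, -0.0296, -0.0273,  0.0064],
       [-0.0307,  0.1212,  0.9922,  0.9454],
       [ 0.    ,  0.    ,  0.    ,  1.    ]])}
side {'camera_matrix': array([[494.6254,   0.    , 317.7568],
       [  0.    , 494.6254, 237.9105],
       [  0.    ,   0.    ,   1.    ]]), 'cam_to_world': array([[-0.9998, -0.0109, -0.0173,  0.4783],
       [-0.0066, -0.6284,  0.7779,  0.7566],
       [-0.0193,  0.7778,  0.6282,  0.6611],
       [ 0.    ,  0.    ,  0.    ,  1.    ]])}
{'time': 0.1, 'qpos': array([ 1.096 ,  0.2871,  1.5781, -0.    ,  1.2786, -0.15  ]), 'dq': array([-0.0003, -0.0014, -0.0023, -0.0006, -0.0009, -0.0019]), 'joint_efforts': array([  0.0003, -40.7299, -29.3698,  -0.0001,   0.0035,  -0.    ]), 'eef_pos': array([0.2151, 0.6392, 0.23  ]), 'tcp_rot': array([ 0.1617,  0.9868, -0.001 , -0.0003]), 'contact_force': array([ 0.3778, -0.064 ,  0.1982]), 'wrist_torque': array([-0.0095,  0.0435,  0.0294]), 'opening': 0.9976269269130721}
```

View pics/top1.png

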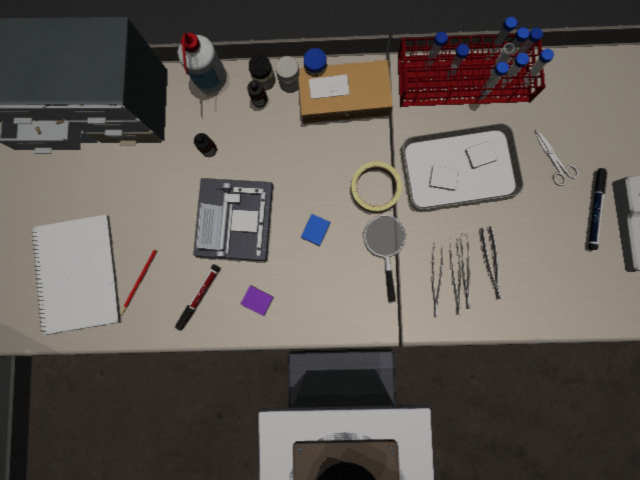

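View pics/side1.png

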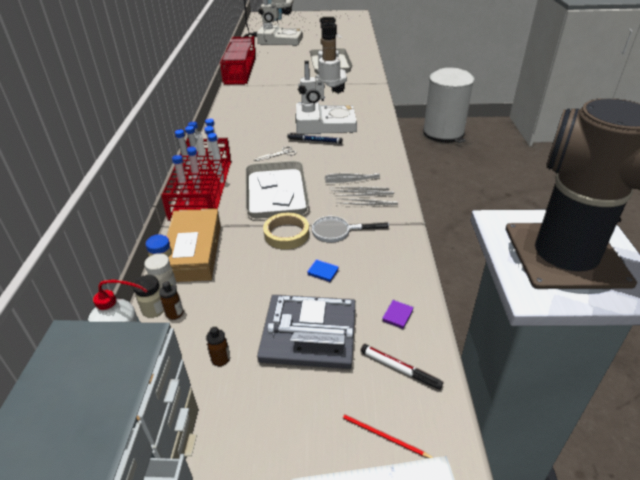

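Top view: the clamp stage is at about (235,220), with the channel running up the image (world +x) and the hinge and thumb plate on the left (+y). Candidates for the coupon:
- white block in the channel (244,221): fits the description, painted white and lying in the channel
- blue (316,229) and purple (257,300): look-alikes
- two white ones in the tray (444,177) and (481,154): spares

I'll confirm it in an enlarged crop.

Run:
```python
import cv2,numpy as np
a=cv2.imread('pics/top1.png')[172:268,188:280]; b=cv2.imread('pics/side1.png')[288:372,254:362]
a=cv2.resize(a,None,fx=4,fy=4,interpolation=3); b=cv2.resize(b,None,fx=3.8,fy=3.8,interpolation=3)
h=max(a.shape[0],b.shape[0]); p=lambda i:cv2.copyMakeBorder(i,0,h-i.shape[0],0,0,0)
m=np.hstack([p(a),p(b)]);m=cv2.convertScaleAbs(m,alpha=1.6);print(m.shape);cv2.imwrite('pics/crop1.png',m)
```

```text
(384, 778, 3)
```

View pics/crop1.png

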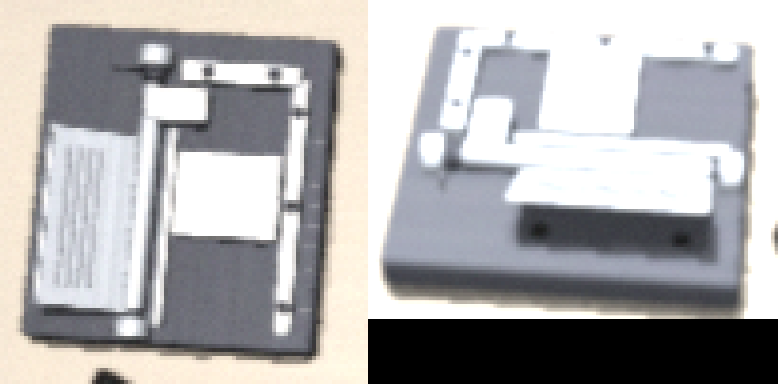

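The crop confirms it. The white block lies between the rails just short of the jaw foot, and the thumb plate is the grey ribbed plate on the left. Next is a coarse pose from the plate corners in the top view, checked against the side view.

```bash
cat >> h.py <<'E'
def fit(P,W):  # rigid 2D: holder->world
    P,W=np.array(P),np.array(W)[:,:2]; a,b=P.mean(0),W.mean(0); H=(P-a).T@(W-b)
    th=np.arctan2(H[0,1]-H[1,0],H[0,0]+H[1,1]); R=np.array([[np.cos(th),-np.sin(th)],[np.sin(th),np.cos(th)]])
    return th,R,b-R@a,np.linalg.norm((P@R.T+b-R@a)-W,axis=1)
E
python3 - <<'E'
from h import *
np.set_printoptions(precision=4,suppress=True)
ct,cs=[ctrl.get_calibration(n) for n in('top','side')]
px=[(188+u/4,172+v/4) for u,v in[(52,25),(340,43),(315,357),(22,337)]]
W=[onz(ct,*p,.024) for p in px]
P=[(.046,.095),(.046,-.045),(-.106,-.045),(-.106,.095)]
th,R,t,e=fit(P,W);print(np.array(W),th,t,e)
# coupon corners in top crop, z=.034
for u,v in[(177,152),(281,157),(277,241),(170,236)]:
    w=onz(ct,188+u/4,172+v/4,.034);print(w,(w[:2]-t)@R)
# height check: side-view far-left plate corner (436,28 crop)->holder(+x,-y); 
for (u,v),i in[((70,28),1),((380,42),2)]:
    print(two(ray(ct,*px[i]),ray(cs,254+u/3.8,288+v/3.8)))
q=(R@np.array([-.075,.035]))+t;print('goal',q)
E
```

```text
[[0.5909 0.2612 0.024 ]
 [0.5774 0.1217 0.024 ]
 [0.4268 0.1357 0.024 ]
 [0.4402 0.2749 0.024 ]] -0.09381225059387217 [0.5363 0.1707] [0.0003 0.0006 0.0002 0.0006]
[0.525  0.1986 0.034 ] [-0.0139  0.0267]
[0.521  0.1492 0.034 ] [-0.0132 -0.0228]
[0.4811 0.1515 0.034 ] [-0.0532 -0.0243]
[0.485 0.202 0.034] [-0.054   0.0264]
(array([0.5783, 0.1227, 0.0163]), np.float64(0.0017412780135124472))
(array([0.4285, 0.1363, 0.0184]), np.float64(0.0027413600971533973))
goal [0.4649 0.2125]
```

The pose is consistent: edge lengths fit within 0.6 mm. The two-view height of 16–18 mm against 24 mm is within coarse crop error. Holder origin is (0.536, 0.171), yaw −0.094 rad, coupon at x ≈ −34 mm. Moving above now, with the tool aligned to the holder (tool x = −holder x, tool y = holder y).

Request:
apply_moves([
  [[0, 0, 0, 0, 0, -6.6, -0.3], [0, 0, 0, 0, 0, -6.6, -0.3], [-0.029, -0.04, 0, 0, 0, 0, -0.3], [-0.029, -0.04, 0, 0, 0, 0, -0.3], [-0.029, -0.04, 0, 0, 0, 0, -0.3], [-0.029, -0.04, 0, 0, 0, 0, -0.3], [-0.029, -0.04, 0, 0, 0, 0, -0.3], [-0.029, -0.04, 0, 0, 0, 0, -0.3], [-0.029, -0.04, 0, 0, 0, 0, -0.3], [-0.029, -0.04, 0, 0, 0, 0, -0.3], [-0.029, -0.04, 0, 0, 0, 0, -0.3], [0, 0, 0, 0, 0, 0, -0.3]],
])

```text
time: 1.3
eef_pos: [0.446, 0.2492, 0.2231]
tcp_rot: [0.039, 0.999, -0.005, -0.003]
contact_force: [-0.3, 0.5, -0.3]
opening: 0.653
```

```bash
cat >> h.py <<'E'
TH,T0=-0.0938,np.array([.5363,.1707])
def where(s=None):
    from scipy.spatial.transform import Rotation as Ro
    s=s or ctrl.get_state(); c,n=np.cos(TH),np.sin(TH);R=np.array([[c,-n],[n,c]])
    M=Ro.from_quat(s['tcp_rot']).as_matrix(); p=s['eef_pos']
    Rh=np.eye(3);Rh[:2,:2]=R
    print('t',s['time'],'holder xy mm',1000*(p[:2]-T0)@R,'z',1000*p[2],'open',s['opening'],'F',s['contact_force'],'tool in holder',(Rh.T@M)[:,1],(Rh.T@M)[:,2])
E
python3 - <<'E'
from h import *
np.set_printoptions(precision=4,suppress=True)
where(); snap('wrist','w1.png'); print(ctrl.get_calibration('wrist'))
E
```

```text
t 1.3 holder xy mm [-97.2981  69.7389] z 223.1148404971868 open 0.6525934248233156 F [-0.2809  0.5466 -0.3291] tool in holder [-0.0149  0.9998 -0.0111] [-0.0063 -0.0112 -0.9999]
{'camera_matrix': array([[371.6483,   0.    , 310.9061],
       [  0.    , 371.6483, 239.7332],
       [  0.    ,   0.    ,   1.    ]]), 'cam_to_world': array([[ 0.0764, -0.9498, -0.3033,  0.3657],
       [ 0.997 ,  0.0698,  0.0326,  0.258 ],
       [-0.0098, -0.3049,  0.9523,  0.3655],
       [ 0.    ,  0.    ,  0.    ,  1.    ]])}
```

View pics/w1.png

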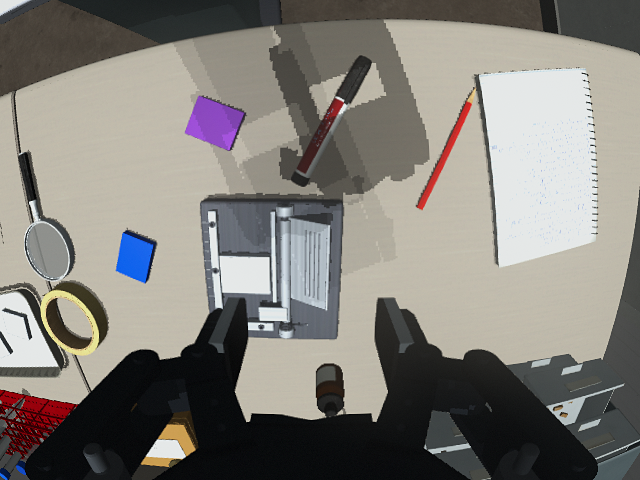

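The wrist view shows the stage with corners at about (202,200), (342,200) and (338,338), and the coupon spanning about (221,256)–(270,293). I'll check that against the pose I have.

Run:
```python
from h import *
np.set_printoptions(precision=4,suppress=True)
im=cv2.imread('pics/w1.png'); c=ctrl.get_calibration('wrist'); g=cv2.cvtColor(im,6)
h=lambda w:1000*(w[:2]-T0)@np.array([[np.cos(TH),-np.sin(TH)],[np.sin(TH),np.cos(TH)]])
pr=np.float32([(202,200),(342,200),(338,338),(221,256),(270,258),(270,293),(222,292)]).reshape(-1,1,2)
s=cv2.cornerSubPix(g,pr.copy(),(4,4),(-1,-1),(3,30,.01)).reshape(-1,2)
for p,z in zip(s,[.024]*3+[.034]*4): print(p,h(onz(c,*p,z,True)))
ct=ctrl.get_calibration('top')
px=[(188+u/4,172+v/4) for u,v in[(315,357),(22,337),(52,25),(170,236),(277,241)]]
for a,b in zip(px,[s[0],s[1],s[2],s[4],s[3]]): print(two(ray(ct,*a),ray(c,*b,True)))
big=cv2.resize(im[190:350,190:360],None,fx=4,fy=4,interpolation=3)[:600];cv2.imwrite('pics/w1c.png',big)
```

```text
[199.6152 201.9354] [-104.9205  -38.9642]
[342.6113 202.323 ] [-106.1753   98.6457]
[336.1067 338.4387] [43.0456 98.7522]
[217.9028 255.5303] [-53.8878 -20.6838]
[271.5954 257.8081] [-52.9539  32.2546]
[273.5481 292.1582] [-16.502   33.4266]
[220.8814 291.761 ] [-14.8002 -20.4933]
(array([0.4289, 0.1376, 0.0126]), np.float64(0.0027429728981296286))
(array([0.442 , 0.2793, 0.0106]), np.float64(0.001618543518521085))
(array([0.5936, 0.2644, 0.015 ]), np.float64(0.0017991602687499415))
(array([0.4881, 0.2053, 0.0245]), np.float64(0.0042891670470439295))
(array([0.4825, 0.1528, 0.0272]), np.float64(0.00114197980190298))
```

Request:
apply_moves([
  [[-0.013, -0.018, 0.03, 0.6, -0.4, 0.8, -0.3], [-0.012, -0.017, 0.03, 0, 0, 0, -0.3], [0, 0, 0.025, 0, 0, 0, -0.3], [0, 0, 0.01, 0, 0, 0, -0.3], [0, 0, 0, 0, 0, 0, -0.3]],
])

```text
time: 1.85
eef_pos: [0.4654, 0.2157, 0.1261]
tcp_rot: [0.044, 0.999, -0.009, -0.0]
contact_force: [0.3, -0.4, -0.4]
opening: 0.652
```

Run:
```python
from h import *
np.set_printoptions(precision=4,suppress=True)
where(); im,c=snap('wrist','w2.png')
```

```text
t 1.85 holder xy mm [-74.8148  38.1723] z 126.13453135798369 open 0.6519768960518907 F [ 0.3112 -0.4322 -0.3941] tool in holder [-0.0056  0.9998 -0.0177] [ 0.0003 -0.0177 -0.9998]
```

View pics/w2.png

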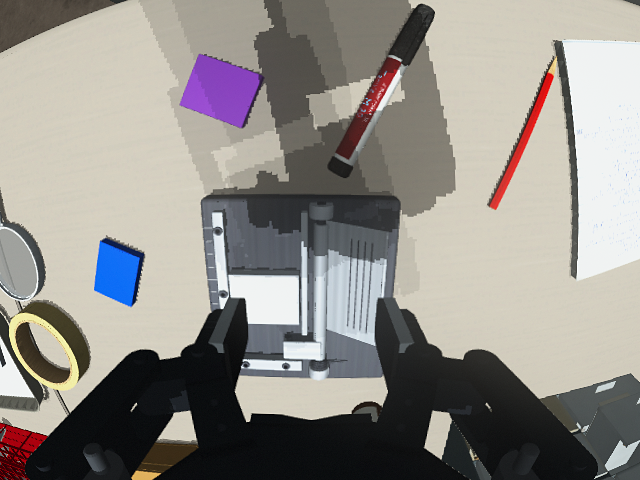

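Run:
```python
from h import *
np.set_printoptions(precision=4,suppress=True)
im=cv2.imread('pics/w2.png'); c=ctrl.get_calibration('wrist'); g=cv2.cvtColor(im,6)
h=lambda w:1000*(w[:2]-T0)@np.array([[np.cos(TH),-np.sin(TH)],[np.sin(TH),np.cos(TH)]])
pr=np.float32([(203,197),(400,197),(395,378),(230,274),(298,275),(299,325),(232,323)]).reshape(-1,1,2)
s=cv2.cornerSubPix(g,pr.copy(),(4,4),(-1,-1),(3,30,.01)).reshape(-1,2)
for p,z in zip(s,[.024]*3+[.034]*4): print(p,h(onz(c,*p,z,True)))
W=[onz(c,*p,.024,True) for p in s[:3]]
print(fit([(-.106,-.045),(-.106,.095),(.046,.095)],W))
cs=ctrl.get_calibration('side')
M=lambda b:b
for name,(u,v),i in[('(-106,-45)',(380,42),0),('(-106,95) side',(375,303),1)]:
    print(name,two(ray(c,*s[i],True),ray(cs,254+u/3.8,288+v/3.8)), h(onz(cs,254+u/3.8,288+v/3.8,.024)))
print(h(onz(cs,254+70/3.8,288+28/3.8,.024)))
# white coupon region mask
roi=im[262:335,222:306].astype(int); m=(roi.min(2)>200).astype(np.uint8)
cn=max(cv2.findContours(m,0,2)[0],key=cv2.contourArea);print(cv2.minAreaRect(cn),cv2.boundingRect(cn))
```

```text
[200.4746 199.6759] [-102.783  -40.852]
[400. 197.] [-105.7884   96.6491]
[395. 378.] [ 48.2715 108.4078]
[226.657  274.7106] [-51.0194 -22.8059]
[299.6414 277.6064] [-50.0225  28.742 ]
[300.4109 323.5432] [-12.9299  29.0944]
[232. 323.] [-11.4448 -22.1692]
(np.float64(-0.05051006746505312), array([[ 0.9987,  0.0505],
       [-0.0505,  0.9987]]), array([0.5411, 0.1791]), array([0.0028, 0.0025, 0.0036]))
(-106,-45) (array([0.4304, 0.1389, 0.0216]), np.float64(0.0005071191819696997)) [-102.7781  -39.0536]
(-106,95) side (array([0.4407, 0.2795, 0.0136]), np.float64(0.003400956411090582)) [-107.1275  107.5363]
[ 43.5024 -36.2367]
((41.5, 37.0), (48.0, 69.0), 90.0) (7, 13, 70, 49)
```

The views agree to 2–3 mm. The coupon's trailing face is at about −52 mm, and the channel centre sits about +2.5 mm in my y. The fingers at tool x ≈ −74 and y ≈ 38±35 are well placed, so I'll go down to just above the plate and then press slowly.

Request:
apply_moves([
  [[0, 0, 0.03, 0, 0, 0, -0.3], [0, 0, 0.03, 0, 0, 0, -0.3], [0, 0, 0.008, 0, 0, 0, -0.3], [0, 0, 0, 0, 0, 0, -0.3]],
])

```text
time: 2.3
eef_pos: [0.4701, 0.2194, 0.0645]
tcp_rot: [0.041, 0.999, -0.006, 0.007]
contact_force: [-0.0, 1.2, -0.8]
opening: 0.647
```

Run:
```python
from h import *
np.set_printoptions(precision=4,suppress=True)
where(); im,c=snap('wrist','w3.png'); im2,_=snap('side','s3.png')
a=im[170:420,170:430]; b=im2[270:390,230:390]
a=cv2.resize(a,None,fx=1.5,fy=1.5); b=cv2.resize(b,(400,300),interpolation=3)
h=max(a.shape[0],b.shape[0]);p=lambda i:cv2.copyMakeBorder(i,0,h-i.shape[0],0,0,0)
cv2.imwrite('pics/c3.png',cv2.convertScaleAbs(np.hstack([p(a),p(b)])[:,:,::-1],alpha=1.3))
```

```text
t 2.3 holder xy mm [-70.4735  42.311 ] z 64.5438638064564 open 0.646636643001062 F [-0.0001  1.1934 -0.8197] tool in holder [-0.0109  0.9999 -0.0124] [ 0.0138 -0.0123 -0.9998]
```

View pics/c3.png

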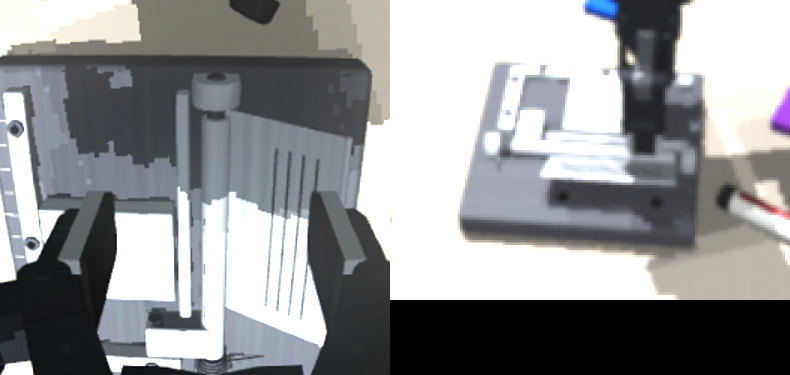

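Sideways drift of about 4 mm crept in on the way down, so I'll correct it before going on.

Request:
apply_moves([
  [[0.004, -0.004, 0.003, 0, 0.8, 0, -0.3], [0, 0, 0.003, 0, 0, 0, -0.3], [0, 0, 0, 0, 0, 0, -0.3]],
])

```text
time: 2.7
eef_pos: [0.469, 0.2164, 0.0634]
tcp_rot: [0.041, 0.999, -0.005, 0.004]
contact_force: [-0.5, -0.3, -0.2]
opening: 0.65
```

```bash
cat > w.py <<'E'
from h import *
np.set_printoptions(precision=3,suppress=True)
where()
E
python3 w.py
```

```text
t 2.7 holder xy mm [-71.316  39.148] z 63.44662618793226 open 0.6498087694900909 F [-0.486 -0.332 -0.249] tool in holder [-0.011  1.    -0.009] [ 0.008 -0.009 -1.   ]
```

Request:
apply_moves([
  [[0.004, -0.002, 0.004, 0, 0.4, 0, -0.3], [0.001, 0, 0.006, 0, 0, 0, -0.3], [0, 0, 0.006, 0, 0, 0, -0.3], [0, 0, 0.004, 0, 0, 0, -0.3]],
])

```text
time: 3.1
eef_pos: [0.4643, 0.2144, 0.0433]
tcp_rot: [0.042, 0.999, -0.004, 0.001]
contact_force: [-0.2, 0.9, 0.6]
opening: 0.647
```

```bash
python3 w.py
```

```text
t 3.1 holder xy mm [-75.751  36.801] z 43.29841298903388 open 0.6474831441956903 F [-0.189  0.934  0.607] tool in holder [-0.011  1.    -0.009] [ 0.003 -0.008 -1.   ]
```

Request:
apply_moves([
  [[-0.001, 0, 0.004, 0, 0, 0, -0.3], [0, 0, 0.004, 0, 0, 0, -0.3], [0, 0, 0.004, 0, 0, 0, -0.3], [0, 0, 0.002, 0, 0, 0, -0.3]],
])

```text
time: 3.5
eef_pos: [0.4661, 0.2152, 0.0289]
tcp_rot: [0.042, 0.999, -0.003, 0.001]
contact_force: [-2.2, 1.2, 5.3]
opening: 0.654
```

```bash
python3 w.py
```

```text
t 3.5 holder xy mm [-74.053  37.721] z 28.86821393825048 open 0.6539697096457919 F [-2.168  1.154  5.334] tool in holder [-0.01   1.    -0.007] [ 0.003 -0.007 -1.   ]
```

Request:
apply_moves([
  [[0, 0, 0.003, 0, 0, 0, -0.3], [0, 0, 0.003, 0, 0, 0, -0.3], [0, 0, 0.002, 0, 0, 0, -0.3]],
])

```text
time: 3.8
eef_pos: [0.4663, 0.2155, 0.0223]
tcp_rot: [0.041, 0.999, -0.004, 0.0]
contact_force: [-7.8, -2.1, 20.1]
opening: 0.647
```

```bash
python3 w.py
```

```text
t 3.8 holder xy mm [-73.918  38.035] z 22.259845574030553 open 0.6469730922634936 F [-7.776 -2.087 20.065] tool in holder [-0.011  1.    -0.007] [ 0.001 -0.007 -1.   ]
```

Run:
```python
from h import *
np.set_printoptions(precision=3,suppress=True)
where(); im,c=snap('wrist','w4.png'); im2,_=snap('side','s4.png')
where()
a=im[190:440,150:450]; b=im2[270:380,230:380]
a=cv2.resize(a,None,fx=1.5,fy=1.5); b=cv2.resize(b,(340,250),interpolation=3)
h=max(a.shape[0],b.shape[0]);p=lambda i:cv2.copyMakeBorder(i,0,h-i.shape[0],0,0,0)
cv2.imwrite('pics/c4.png',cv2.convertScaleAbs(np.hstack([p(a),p(b)])[:,:,::-1],alpha=1.3))
```

```text
t 3.8 holder xy mm [-73.918  38.035] z 22.259845574030553 open 0.6469730922634936 F [-7.776 -2.087 20.065] tool in holder [-0.011  1.    -0.007] [ 0.001 -0.007 -1.   ]
t 3.9 holder xy mm [-73.953  37.982] z 22.58901458205905 open 0.6522377959232347 F [-6.193 -1.007 13.414] tool in holder [-0.011  1.    -0.007] [ 0.001 -0.007 -1.   ]
```

View pics/c4.png

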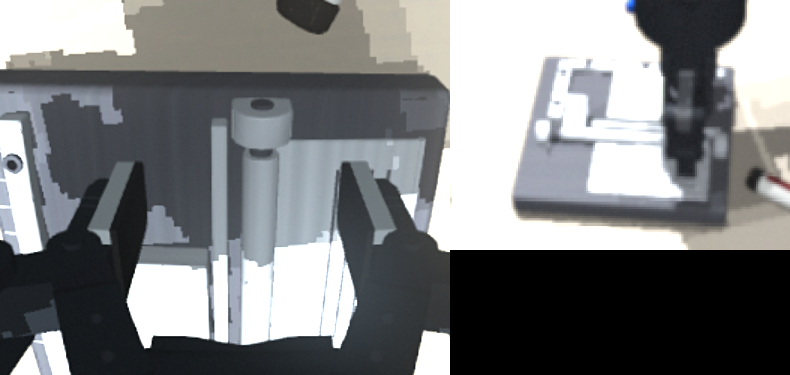

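The thumb plate is level, fully down, and the other finger stands in the channel about 8–10 mm behind the coupon. I'll slide along the channel while keeping a light downward push.

Request:
apply_moves([
  [[-0.003, 0, 0.001, 0, 0, 0, -0.3], [-0.004, 0, 0.001, 0, 0, 0, -0.3], [-0.004, 0, 0.001, 0, 0, 0, -0.3], [-0.004, 0, 0.001, 0, 0, 0, -0.3]],
])

```text
time: 4.3
eef_pos: [0.4731, 0.2152, 0.0227]
tcp_rot: [0.039, 0.999, -0.005, -0.013]
contact_force: [-11.1, -0.8, 16.1]
opening: 0.648
```

```bash
python3 w.py
```

```text
t 4.3 holder xy mm [-67.125  38.37 ] z 22.692677211042138 open 0.6476642663347606 F [-11.141  -0.835  16.144] tool in holder [-0.016  1.    -0.012] [-0.026 -0.012 -1.   ]
```

Request:
apply_moves([
  [[-0.004, 0, 0, 0, -1.5, 0, -0.3], [-0.005, 0, 0.0005, 0, -0.7, 0, -0.3], [-0.005, 0, 0.0005, 0, -0.7, 0, -0.3], [-0.005, 0, 0.0005, 0, -0.7, 0, -0.3]],
])

```text
time: 4.7
eef_pos: [0.4849, 0.2144, 0.0229]
tcp_rot: [0.037, 0.999, -0.008, 0.008]
contact_force: [-10.4, 0.5, 15.4]
opening: 0.646
```

```bash
python3 w.py
```

```text
t 4.7 holder xy mm [-55.256  38.674] z 22.897756684946337 open 0.645560638414465 F [-10.357   0.51   15.431] tool in holder [-0.019  1.    -0.015] [ 0.017 -0.015 -1.   ]
```

Request:
apply_moves([
  [[-0.005, -0.0005, 0.0003, 0, 0.3, 0.6, -0.3], [-0.005, 0, 0.0005, 0, 0, 0.3, -0.3], [-0.005, 0, 0.0005, 0, 0, 0.3, -0.3], [-0.005, 0, 0.0005, 0, 0, 0.3, -0.3]],
])

```text
time: 5.1
eef_pos: [0.4956, 0.2135, 0.0232]
tcp_rot: [0.049, 0.999, -0.009, -0.008]
contact_force: [-9.5, 1.0, 14.0]
opening: 0.649
```

```bash
python3 w.py
```

```text
t 5.1 holder xy mm [-44.575  38.768] z 23.18840199556829 open 0.6492353515611713 F [-9.48   0.985 14.026] tool in holder [ 0.005  1.    -0.02 ] [-0.016 -0.02  -1.   ]
```

Request:
apply_moves([
  [[-0.004, -0.0005, 0.0007, 0, -0.9, 0, -0.3], [-0.005, 0, 0.0006, 0, -0.5, 0, -0.3], [-0.005, 0, 0.0006, 0, -0.4, 0, -0.3]],
])

```text
time: 5.4
eef_pos: [0.5034, 0.2127, 0.0233]
tcp_rot: [0.048, 0.999, -0.011, -0.002]
contact_force: [-10.0, 0.5, 13.6]
opening: 0.653
```

```bash
python3 w.py
python3 - <<'E'
from h import *
snap('top','t5.png'); im,c=snap('wrist','w5.png'); im2=cv2.imread('pics/top1.png')
b=cv2.imread('pics/w5.png')[190:450,120:450]
cv2.imwrite('pics/c5.png',cv2.convertScaleAbs(cv2.resize(b,None,fx=2,fy=2),alpha=1.3))
E
```

```text
t 5.4 holder xy mm [-36.659  38.777] z 23.261056142724925 open 0.6527489735349963 F [-9.98   0.548 13.596] tool in holder [ 0.003  1.    -0.022] [-0.003 -0.022 -1.   ]
```

View pics/c5.png

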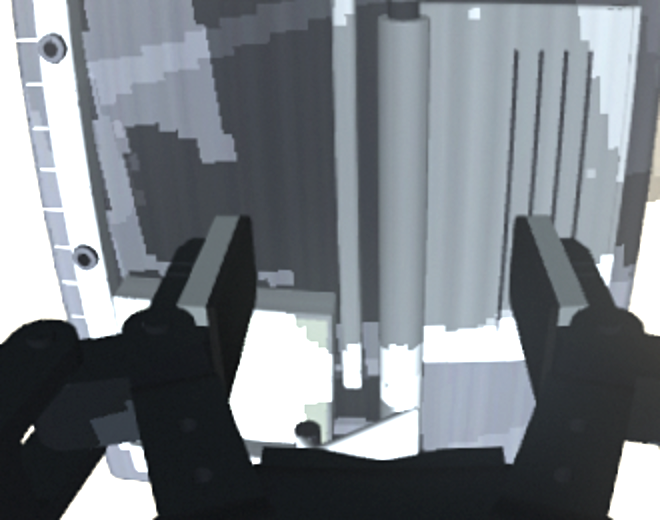

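The coupon is square in the channel, its trailing edge is at about row 290 in the crop, and it is passing under the raised jaw. I'll continue until the stop makes the force rise.

Request:
apply_moves([
  [[-0.005, 0, 0.0006, 0, -0.4, 0, -0.3], [-0.005, 0, 0.0006, 0, -0.4, 0, -0.3]],
])

```text
time: 5.7
eef_pos: [0.5095, 0.2124, 0.0234]
tcp_rot: [0.048, 0.999, -0.012, -0.001]
contact_force: [-9.6, 0.8, 13.3]
opening: 0.649
```

```bash
python3 w.py
```

```text
t 5.7 holder xy mm [-30.628  38.954] z 23.3533126655397 open 0.6491302773491348 F [-9.635  0.798 13.27 ] tool in holder [ 0.001  1.    -0.024] [-0.001 -0.024 -1.   ]
```

Request:
apply_moves([
  [[-0.004, 0, 0.0006, 0, -0.4, 0, -0.3], [-0.004, 0, 0.0006, 0, -0.3, 0, -0.3]],
])

```text
time: 5.9
eef_pos: [0.5106, 0.2122, 0.0233]
tcp_rot: [0.047, 0.999, -0.013, -0.005]
contact_force: [-15.9, 0.7, 20.3]
opening: 0.652
```

```bash
python3 w.py
```

```text
t 5.9 holder xy mm [-29.507  38.922] z 23.280289984993512 open 0.6524376072814905 F [-15.889   0.675  20.279] tool in holder [ 0.001  1.    -0.027] [-0.009 -0.027 -1.   ]
```

The tool stalled at x ≈ −29.5 and the force rose, as expected at the stop. One more gentle push to confirm, then a hold.

Request:
apply_moves([
  [[-0.004, 0, 0.0004, 0, -0.6, 0, -0.3], [-0.003, 0, 0.0004, 0, 0, 0, -0.3], [-0.001, 0, 0.0005, 0, 0, 0, -0.3]],
])

```text
time: 6.2
eef_pos: [0.5103, 0.2122, 0.0238]
tcp_rot: [0.047, 0.999, -0.015, -0.012]
contact_force: [-3.1, -0.4, 7.7]
opening: 0.648
```

```bash
python3 w.py
python3 - <<'E'
from h import *
im,c=snap('wrist','w6.png')
b=cv2.imread('pics/w6.png')[190:450,120:450]
cv2.imwrite('pics/c6.png',cv2.convertScaleAbs(cv2.resize(b,None,fx=2,fy=2),alpha=1.3))
E
```

```text
t 6.2 holder xy mm [-29.748  38.923] z 23.79346437558322 open 0.6476334167622836 F [-3.138 -0.384  7.667] tool in holder [ 0.     1.    -0.031] [-0.022 -0.031 -0.999]
```

View pics/c6.png

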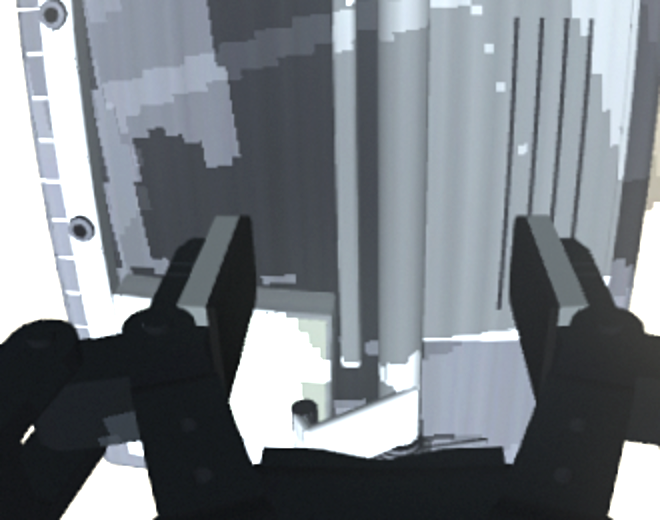

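Run:
```python
from h import *
np.set_printoptions(precision=4,suppress=True)
c=ctrl.get_calibration('wrist')
h=lambda w:1000*(w[:2]-T0)@np.array([[np.cos(TH),-np.sin(TH)],[np.sin(TH),np.cos(TH)]])
im=cv2.cvtColor(cv2.imread('pics/w6.png'),6)
col=im[310:370,264:268].mean(1);print(col.astype(int))
for (u,v),z in[((300,311),.034),((300,291),.024),((335,311),.034),((150,305),.034)]:
    print(h(onz(c,120+u/2,190+v/2,z,True)))
# end of rail near jaw and thumb plate edge x=-8 (row 340, z=.027), screw on other rail
print('plate edge',h(onz(c,120+470/2,190+340/2,.027,True)))
```

```text
[ 58  57  57  58  57  57  57  57  59  57  58  58  58  58  58  58  55 105
 114 114 116  91  55  57  66  88  95  95  96  97  97  98  96  95  93  95
 121 130 129 252 255 255 254 254 254 254 254 254 254 254 254 254 254 254
 254 254 254 254 254 254]
[-18.9628  21.3121]
[-17.8374  19.9675]
[-19.2684  28.8392]
[-18.253  -12.5793]
plate edge [-7.0577 58.7194]
```

The coupon's trailing face measures −19 mm. The thumb-plate end, known to be at −8, reads −7.1 in the same picture, so the coupon is home to within about 1 mm. I'll back the pusher off a few mm with the clip still held, then lift away.

Request:
apply_moves([
  [[0.003, 0, 0.0005, 0, 0, 0, -0.3], [0.005, 0, 0.0005, 0, 0, 0, -0.3], [0.005, 0, 0.0005, 0, 0.5, 0, -0.3], [0.003, 0, 0, 0, 0, 0, -0.3]],
])

```text
time: 6.65
eef_pos: [0.5031, 0.2137, 0.0271]
tcp_rot: [0.048, 0.999, -0.014, -0.005]
contact_force: [3.0, -1.3, 4.1]
opening: 0.649
```

```bash
python3 w.py
```

```text
t 6.65 holder xy mm [-37.127  39.653] z 27.134193310570286 open 0.6490024489712637 F [ 2.951 -1.252  4.052] tool in holder [ 0.002  1.    -0.028] [-0.009 -0.028 -1.   ]
```

Clear of the coupon by about 7 mm. Now I lift gently, then retreat.

Request:
apply_moves([
  [[0.002, 0, -0.004, 0, 0, 0, -0.3], [0.001, 0, -0.005, 0, 0, 0, -0.3], [0, 0, -0.008, 0, 0, 0, -0.3], [0, 0, -0.015, 0, 0, 0, -0.3], [0, 0, -0.03, 0, 0, 0, -0.3], [0, 0, -0.04, 0, 0, 0, -0.3], [0, 0, -0.04, 0, 0, 0, -0.3], [0, 0.03, -0.03, 0, 0, 0, -0.3], [0, 0.04, 0, 0, 0, 0, -0.3], [0, 0.04, 0, 0, 0, 0, -0.3], [0, 0.02, 0, 0, 0, 0, -0.3], [0, 0, 0, 0, 0, 0, -0.3]],
])

```text
time: 7.85
eef_pos: [0.5005, 0.3504, 0.1922]
tcp_rot: [0.047, 0.998, -0.019, -0.025]
contact_force: [-0.1, -0.6, 0.4]
opening: 0.65
```

```bash
python3 w.py
python3 - <<'E'
from h import *
snap('wrist','w7.png');snap('side','s7.png');snap('top','t7.png')
a=cv2.imread('pics/w7.png')[100:400,50:400]; b=cv2.imread('pics/top1.png')[172:268,188:280]; d=cv2.imread('pics/t7.png')[172:268,188:280]
f=lambda i:cv2.resize(i,(290,300),interpolation=3)
m=np.hstack([cv2.resize(a,(430,369)),np.vstack([f(d)])[:369] if 0 else cv2.copyMakeBorder(f(d),0,69,0,0,0)])
cv2.imwrite('pics/c7.png',cv2.convertScaleAbs(m,alpha=1.4))
E
```

```text
t 7.85 holder xy mm [-52.525 175.569] z 192.2155040515741 open 0.6503465199620028 F [-0.067 -0.559  0.438] tool in holder [-0.001  0.999 -0.04 ] [-0.047 -0.04  -0.998]
```

View pics/c7.png

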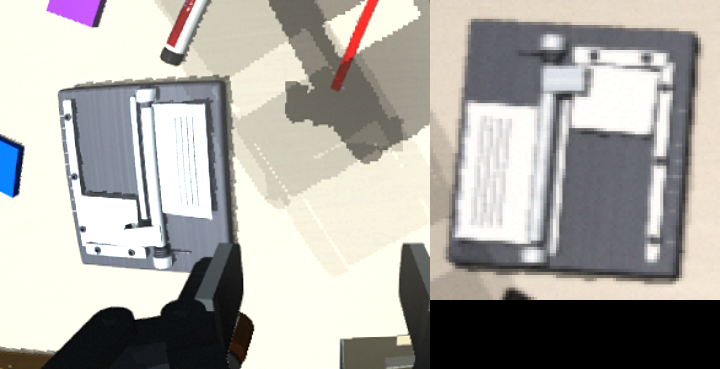

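The coupon sits against the stop bar with the jaw foot on it and the thumb plate partly risen. In the top view its trailing edge went from row 231.6 to 213.6, about 34 mm, which puts it home. The bystanders in view are undisturbed, so I'm handing in.

```bash
python3 -c "
from h import *
a=cv2.imread('pics/top1.png');b=cv2.imread('pics/t7.png')
d=cv2.absdiff(a,b).max(2)
for n,(x,y,w,h) in dict(lens=(360,210,50,95),tape=(348,160,55,55),marker=(590,165,20,90),red_marker=(172,262,52,70),tray=(420,140,80,52)).items(): print(n,(d[y:y+h,x:x+w]>60).sum())
print(ctrl.sign_off())"
```

```text
lens 0
tape 0
marker 0
red_marker 379
tray 0
the job is handed in; nothing more can be done
None
```

```bash
python3 -c "
import cv2,numpy as np
for n in('top1','t7'):
    i=cv2.imread('pics/%s.png'%n)[255:335,165:230].astype(int); m=(i[:,:,2]>i[:,:,1]*1.6)&(i[:,:,2]>40); v,u=np.nonzero(m); print(n,m.sum(),u.mean()+165,v.mean()+255)
"
```

```text
top1 213 202.80281690140845 289.6338028169014
t7 203 202.9655172413793 289.4384236453202
```

The coupon is home against the end stop with the clip closed on it, and the job is handed in. No verdict is reported, and the robot's clock stood at about 8 s of the 51 s.

**What I did:** One fingertip pressed the thumb plate down to its hard stop and held it there at roughly 8–20 N. The other fingertip pushed the coupon about 34 mm along the channel until the tool stalled. I then backed the pusher off the coupon, lifted clear and moved away.

**Last checks:**
- **Coupon home:** The wrist view put its trailing face at about −20 mm (−19 mm measured, less the 1 mm offset seen on the thumb-plate end). That is home within about 1 mm, and the top view agrees.
- **Clip closed:** After release the top view shows the jaw foot on the coupon and the thumb plate raised again. I judged this by eye and did not measure the clip angle.
- **Robot clear:** It ended about 0.19 m up and to one side, with the contact force near zero.
- **Bystanders:** The lens, tape, tray coupons and the marker at the right did not change in the top view. The check flagged changes around the red marker near the stage, but its position is the same to 0.3 px, so I put that down to the arm's shadow.

**What disagreed:**
- The camera views differed by 2–4 mm sideways on the stage.
- Heights measured from two views came out mostly 6–13 mm below the given values.
- I used the average of the views for the sideways position, the given heights, and felt for contact by force.

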